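# Seat the filter disc in its recess and swing the clip over it

### The arm

A 6-joint arm with a two-finger parallel gripper is mounted at the origin on the work surface. World frame = base frame: x ahead of the robot, y to its left, z up, the work surface at z = 0. Lengths are in mm, angles in rad, forces in N, time in s.
With the tool pointing down it reaches from about 350 to 875 mm from the base axis. Payload 4.2 kg.
Tool frame: the origin (TCP) lies between the finger pads; the fingertips stand 11 mm ahead of it and the grasp point (between the pads) lies 8 mm behind it; z points along the fingers, y is the direction in which the jaws open and shut (so a half turn about z gives the same grasp; the last joint's range is limited). The gripper opens to 85 mm and grips with 20 to 120 N. Pads are 22 mm wide; open, the fingers measure 114 mm over their backs; the gripper's body (76 mm by 85 mm) begins 54 mm behind the grasp point. The pads swing forward as they close: fully open they stand 13 mm farther back than shut.
Start: joints at [1.361, 0.385, 0.008, 0, -1.194, -0.259], TCP at [282.351, 557.563, 205.712] pointing down, gripper open.
Joint ranges: [-3.14, 3.14], [-1.21, 2.06], [-1.07, 1.41], [-3.16, 2.05], [-2.99, -0.16], [-3.1, 3.1]. Speed limits (rad/s): [2.79, 2.79, 3.14, 3.14, 3.14, 3.14].

### API

Orientations are given as a unit quaternion [x, y, z, w].
In Python, from bench import * gives the robot as it stands.
- The arm moves only by the tool servo_tool, never from a script. Its argument "rows" is a list of rows, each a list of 7 numbers: the opening, from 0 (shut) to 1 (fully open), then the shift along the tool's x, y, z in cm, then the turn, a rotation vector about the tool's x, y, z in degrees. A call has 1 to 12 rows; each row shifts and turns the commanded pose from where the row before left it, along the tool's axes as they then stand; what a row does not reach is not made up. A row lasts 1/10 s, in which the tool goes at most 50 mm and 8.59 degrees, less where a joint would pass 70% of its speed; a pose out of reach is approached as far as the arm can. A call is refused whole if a number of a shift passes 5 or a number of a turn 8.59, either way. A call with a gripper value outside its range is refused whole. The fingers move at their own pace and stop on an object; the grip force is fixed at half the most. Time passes only in rows, so rows that do not move let the fingers close. It gives the time, the measured TCP pose, the force and the opening at its end, in the units of the state.
- read_state(): the state, without advancing time (a new reading comes with each control period).
- get_image(name): name is "scene" or "top" or "wrist"; returns a dict with "image" (400x640x3 uint8, red, green, blue), "mtx" (3x3 intrinsics, pixels), "extrinsics" (4x4, takes a point from camera to world coordinates). Camera axes: x right, y up, looking along -z (the intrinsics and any distortion apply to the point x, -y, -z); pixel columns grow to the right and rows downward; lengths in mm; the calibration is good to about 2 mm. A picture is of the moment at which its call begins. There is no depth.
- job_done(): hands the job in, once; it reports no verdict.
The state is a dict: "clock": time; "joints": joint angles; "joint_vel": joint speeds; "joint_efforts": joint torques, N m; "position": TCP position; "ee_rot": TCP orientation; "contact_force": force on the tool from outside, world axes, zero at the start; "wrist_torque": the same for the moment, N m; "gripper_width": finger opening in mm.
Only numpy, scipy, OpenCV 4.12 (cv2) and the standard library are available. Lean on these libraries where they do the work, as an engineer would, in place of code of your own. Each camera call takes 0.05 s, during which the arm holds its last target. There are 200 camera calls.

### The job

Without picking it up, gently push the loose round filter disc across the dark plate with your fingertips until it drops fully home into the plate's round recess. Then push the retaining clip by its upright stud to swing it over the disc until it meets its stop. Lift nothing, and leave the bottle, the jar and the screwdriver where they are.

Things in the scene. Friction and masses are not known exactly. Their poses are not given: they have to be found in the camera images.
- filter_plate: Heavy fixed dark steel plate, 180 mm (its x) by 280 mm (its y), 25 mm thick, lying flat on the bench. Origin: centre of its underside; z up. Its top is flat apart from the recess and the clip. Recess centre at plate x = 0, y = +45 mm; the disc starts on the other half (plate x within 35 mm of 0, y from -85 to -35 mm).
- filter_disc: Loose round optical filter, 60 mm diameter, 8 mm thick, about 60 g (varies), aluminium rim and white face. Lies flat on top of the plate at the start. Origin: centre of its underside; its z axis is the disc's axis, up.
- recess (a point): Centre of the mouth of the round recess, level with the plate's top (25 mm above the bench). The recess is 64 mm in diameter with a 1 mm chamfer and 7 mm deep, bare metal floor with a black spot; the disc at home stands 1 mm proud of the plate, its underside 18 mm above the bench. Short of home it hangs tilted on the rim.
- clip (a joint): Angle of the retaining clip about its vertical pivot: 0 = parked clear of the recess, 1.31 rad (end stop) = across the middle of the recess. Grows counter-clockwise seen from above. Stays where it is left (friction, about 1 N at the stud). It starts between 0 and 0.45. At 0 the bar points from the pivot at 138.7 degrees from the plate's +x axis (counter-clockwise from above).
- clip_pivot (a point): Clip's pivot axis, at the level of the plate's top; plate x = +60 mm, y = +85 mm. The boss on it is 18 mm in diameter and rises 12.5 mm above the plate. The clip is a flat steel bar 66 mm long from the pivot, 12 mm wide, lying 3 to 7 mm above the plate's top (2 mm over a seated disc; a disc still on top blocks it).
- clip_stud (a point): Top centre of the black upright stud on the clip, 58 mm from the pivot: 12 mm in diameter, from the bar's top (7 mm above the plate) to 34 mm above the plate's top (59 mm above the bench).
- oil_bottle: Bystander: small amber bottle standing on the bench on the -x side of the plate, 32 mm in diameter, 70 mm tall. Origin: centre of its underside.
- sample_jar: Bystander: clear jar with white lid standing on the bench beyond the plate's -y end, 50 mm in diameter, 45 mm tall. Origin: centre of its underside.
- driver: Bystander: screwdriver, 150 mm long, lying on the bench beyond the plate's +x side. Origin: about its middle, on the bench.
Not all that is in view belongs to the job. What is shaped like the filter_disc but green or pink is not meant.

How it is judged:
By the outcome, as a careful person would: the job done as asked, in the order asked, and still so for the second after the job is handed in, with the robot touching nothing.
It also fails if it takes over 43 s, if anything falls off the work surface, if the arm or the gripper's body presses on something with over 40 N, if the wrist force passes 120 N, or if a joint passes its speed limit or range.

## Working session

There is one attempt and no reset: what is moved stays moved. The work goes in short steps, Python scripts to look and compute and a tool call to move; the robot and the scene stay as the last step left them, time stands still between calls to the robot, and variables do not carry over. Pictures are saved under pics/ and viewed, about 8 in all and at most 12, crops included, and the job is handed in when it is done.

Besides the shell and the picture viewer there is one more tool, called as name([rows], argument=value, ...), one row to a line, values as JSON. servo_tool: Moves the arm, as the interface text tells. Its arguments: {"type":"object","properties":{"rows":{"type":"array","items":{"type":"array","items":{"type":"number"}}}},"required":["rows"]}

```bash
mkdir -p pics; ls
cat > h.py <<'E'
from bench import *
import numpy as np, cv2
def grab(n,tag):
    d=get_image(n); cv2.imwrite(f'pics/{tag}.png',d['image'][:,:,::-1]); np.savez(f'pics/{tag}.npz',image=d['image'],mtx=d['mtx'],E=d['extrinsics']); return d
def load(tag):
    z=np.load(f'pics/{tag}.npz'); return dict(image=z['image'],mtx=z['mtx'],extrinsics=z['E'])
def ray(d,u,v):
    K=d['mtx'];E=np.array(d['extrinsics']); p=np.linalg.inv(K)@[u,v,1]
    return E[:3,3],E[:3,:3]@np.array([p[0],-p[1],-p[2]])
def onz(d,u,v,z):
    o,r=ray(d,u,v); return o+r*(z-o[2])/r[2]
def proj(d,P):
    E=np.array(d['extrinsics']); c=E[:3,:3].T@(np.array(P,float)-E[:3,3]); q=d['mtx']@[c[0],-c[1],-c[2]]; return q[:2]/q[2]
E
python3 - <<'E'
from h import *
print(read_state())
for n in("top","scene"):
    d=grab(n,n+'0'); print(d.keys(),d['mtx'],d['extrinsics'])
a=load('top0')['image'];b=load('scene0')['image']
E
```

```text
pics
{'clock': 0.0, 'joints': array([ 1.36058559e+00,  3.85557200e-01,  6.61167139e-03, -5.29330896e-04,
       -1.19398120e+00, -2.58581019e-01]), 'joint_vel': array([ 8.87321998e-04, -2.85652130e-03, -9.11082949e-05, -1.90928096e-03,
       -7.35370756e-04, -1.09986051e-03]), 'joint_efforts': array([-2.30568830e-04, -3.92299283e+01,  1.88397145e+01,  4.18612272e+00,
       -4.67037375e-03,  3.11870876e-07]), 'position': array([282.0775745 , 557.0018134 , 204.61120862]), 'ee_rot': array([ 9.72631565e-01, -2.32350262e-01, -2.20161483e-04,  1.07083928e-03]), 'contact_force': array([ 0.22101818, -0.19725861, -0.265781  ]), 'wrist_torque': array([ 0.0097246 ,  0.02182771, -0.00643735]), 'gripper_width': 85.43189197720277}
dict_keys(['image', 'mtx', 'extrinsics']) [[416.96571981   0.         315.20949331]
 [  0.         416.96571981 207.19463989]
 [  0.           0.           1.        ]] [[ 2.21186338e-02  9.96915850e-01 -7.52964477e-02  5.44790847e+02]
 [-9.99706048e-01  2.13067451e-02 -1.15689401e-02 -1.41436442e+00]
 [-9.92893756e-03  7.55302033e-02  9.97094080e-01  7.55382366e+02]
 [ 0.00000000e+00  0.00000000e+00  0.00000000e+00  1.00000000e+00]]
dict_keys(['image', 'mtx', 'extrinsics']) [[421.74368621   0.         310.74999889]
 [  0.         421.74368621 207.0292954 ]
 [  0.           0.           1.        ]] [[ 2.29078224e-01 -5.32753727e-01  8.14675784e-01  1.28462670e+03]
 [ 9.73111508e-01  1.45993950e-01 -1.78156560e-01 -1.71515005e+02]
 [-2.40241648e-02  8.33582169e-01  5.51872817e-01  5.34453466e+02]
 [ 0.00000000e+00  0.00000000e+00  0.00000000e+00  1.00000000e+00]]
```

View pics/top0.png

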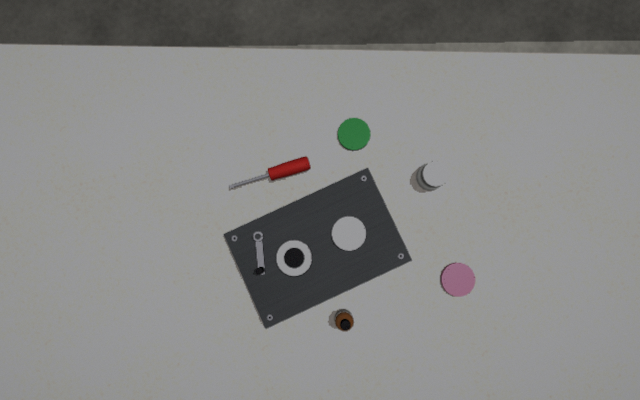

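View pics/scene0.png

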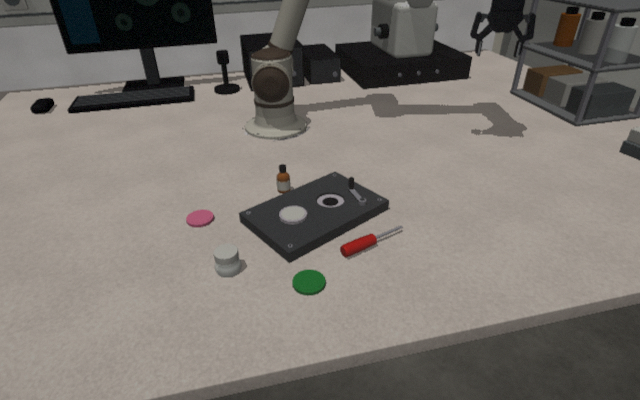

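The top view shows these disc-like things:
- white disc on the plate at (349,234): the one I want
- recess ring with black spot at (294,258)
- white jar lid at (433,175)
- green decoy at (354,134)
- pink decoy at (458,280)

The clip pivot is at about (258,237) and the stud at about (260,270). Next I measure.

```bash
cat > m.py <<'E'
from h import *
d=load('top0');s=load('scene0');im=d['image'].astype(int)
def cen(d,box,f):
    u0,v0,u1,v1=box; m=f(d['image'][v0:v1,u0:u1].astype(int)).astype(np.uint8)
    n,l,st,c=cv2.connectedComponentsWithStats(m); i=1+np.argmax(st[1:,4]); x,y,w,h,a=st[i]
    return c[i]+[u0,v0],(w,h,a)
br=lambda t:lambda a:a.min(2)>t
c,i=cen(d,(325,208,373,260),br(100)); disc=onz(d,*c,33); print('disc',c,i,disc)
for z in(18,25):
    c2,i2=cen(d,(272,235,316,281),lambda a:a.max(2)<25) ; print('spot',c2,i2,onz(d,*c2,z))
c3,i3=cen(s,(270,198,315,230),br(110)); print('scene disc',c3,i3,onz(s,*c3,33))
# plate via screws/corner: dark mask min-area rect
g=d['image'].max(2); m=cv2.inRange(g[150:340,210:420],0,75)
m=cv2.morphologyEx(m,cv2.MORPH_CLOSE,np.ones((9,9))); m=cv2.morphologyEx(m,cv2.MORPH_OPEN,np.ones((25,25)))
cs,_=cv2.findContours(m,0,2);k=max(cs,key=cv2.contourArea)
b=cv2.boxPoints(cv2.minAreaRect(k))+[210,150]; W=np.array([onz(d,*p,25) for p in b]); print(b,W,W.mean(0),[np.linalg.norm(W[i]-W[i-1]) for i in range(4)])
c=cv2.resize(d['image'][160:340,210:420],None,fx=3.5,fy=3.5)[:,:,::-1]; cv2.imwrite('pics/crop.png',c[:600])
E
python3 m.py
```

```text
disc [348.52150538 233.03010753] (np.int32(34), np.int32(35), np.int32(930)) [555.81066052 -51.57729942  33.        ]
spot [296.08333333 261.58333333] (np.int32(4), np.int32(9), np.int32(12)) [503.94316552  38.62083512  18.        ]
spot [296.08333333 261.58333333] (np.int32(4), np.int32(9), np.int32(12)) [504.33093418  38.24077938  25.        ]
scene disc [292.55714286 213.46571429] (np.int32(28), np.int32(16), np.int32(350)) [558.17080289 -52.3254165   33.        ]
[[222.25159836 234.66671753]
 [367.87820435 167.3487587 ]
 [410.84527588 260.29794312]
 [265.21867371 327.61590576]] [[ 548.211605    168.81723363   25.        ]
 [ 672.54093497  -84.44449738   25.        ]
 [ 511.06255711 -160.98408489   25.        ]
 [ 390.29970845   88.48937032   25.        ]] [530.52870138   2.96950542  25.        ] [np.float64(177.16865606944899), np.float64(282.1334554459269), np.float64(178.69967815992098), np.float64(277.1654207758762)]
```

View pics/crop.png

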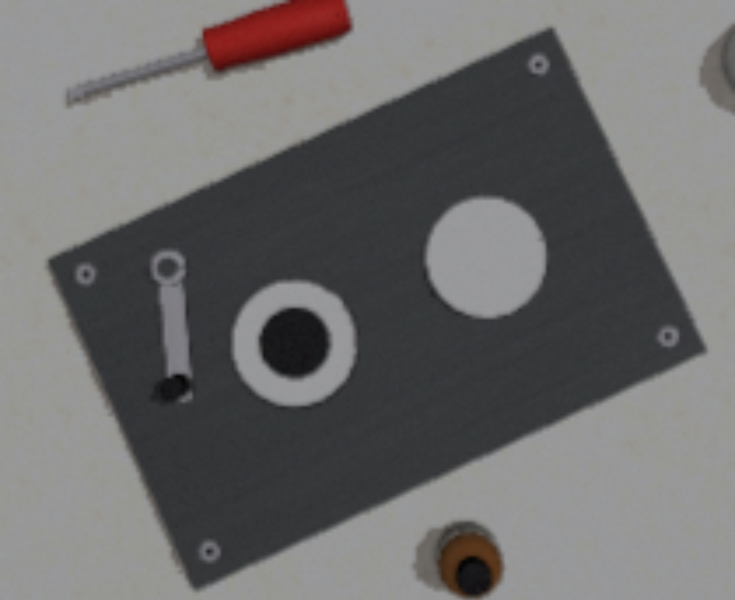

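The crop confirms the choice: plain white disc at (349,233), recess with its black spot at (294,258), pivot at about (258,237) and stud beyond it. Next I refine the recess and stud positions and plan the approach.

```bash
cat >> h.py <<'E'
from scipy.spatial.transform import Rotation as R
def need(P,yaw):
    "tool-frame shift (cm) to P, with tool x yaw (deg) wanted, tool down; from measured pose"
    s=read_state(); r=R.from_quat(s['ee_rot']); t=R.from_euler('ZX',[yaw,180],degrees=True)
    return (r.inv().apply(np.array(P)-s['position'])/10).round(2), np.degrees((r.inv()*t).as_rotvec()).round(1), s['position'].round(1)
E
cat > m2.py <<'E'
from h import *
d=load('top0');s=load('scene0')
def circ(d,box,t):
    u0,v0,u1,v1=box; m=(d['image'][v0:v1,u0:u1].min(2)>t).astype(np.uint8)
    cs,_=cv2.findContours(m,0,1);k=max(cs,key=cv2.contourArea); (x,y),ax,a=cv2.fitEllipse(k); return np.array([x+u0,y+v0]),ax
c,a=circ(d,(272,236,318,282),90);print('recess',c,a,onz(d,*c,18),onz(d,*c,25))
c,a=circ(s,(315,190,346,211),90);print('recess scene',c,a,onz(s,*c,18))
W=np.array([530.5,3]);
for th in(26.1,26.5,26.9):
    r=np.radians(th);X=np.array([np.cos(r),np.sin(r)]);Y=np.array([-X[1],X[0]])
    print(th,'recess',W+45*Y,'pivot',W+60*X+85*Y)
p=onz(d,258,236.7,37.5);print('pivot top',p)
print('screws',[onz(d,*q,25)[:2].round(1) for q in((234.5,238),(270,317.5),(364,178.5),(401,256))])
q=onz(d,258+0,271.5,30);print('stud base-ish',q, 'bar tip',onz(d,263,273.5,32))
print(need((571,-83,120),-64.5))
E
python3 m2.py
```

```text
recess [293.51437187 257.56639671] (35.071144104003906, 35.33586502075195) [510.85289515  43.31872632  18.        ] [511.17506948  42.89407332  25.        ]
recess scene [329.87836552 200.33584785] (12.562508583068848, 26.15143585205078) [506.94003442  43.40683657  18.        ]
26.1 recess [510.70273736  43.41124091] pivot [546.98682511 105.72869413]
26.5 recess [510.42109841  43.27204627] pivot [546.26924758 105.84128952]
26.9 recess [510.14043808  43.13088883] pivot [545.55090148 105.94887258]
pivot top [546.02272855 104.16236675  37.5       ]
screws [array([542.9, 147.1]), array([407.6,  80.8]), array([652.5, -77.9]), array([ 518.1, -143.9])]
stud base-ish [486.11620253 103.31734144  30.        ] bar tip [483.06422961  94.30117479  32.        ]
(array([54.7 , 44.02,  8.57]), array([ 0.1, -0. , 37.6]), array([282.1, 557.1, 204.7]))
```

servo_tool([
  [0.42, 2, 1.5, 0, 0, 0, 0],
  [0.42, 3.8, 3.1, 0, 0, 0, 0],
  [0.42, 3.8, 3.1, 0, 0, 0, 0],
  [0.42, 3.8, 3.1, 0, 0, 0, 0],
  [0.42, 3.8, 3.1, 0, 0, 0, 0],
  [0.42, 3.8, 3.1, 0, 0, 0, 0],
  [0.42, 3.8, 3.1, 0, 0, 0, 0],
  [0.42, 3.8, 3.1, 0, 0, 0, 0],
  [0.42, 3.8, 3.1, 0, 0, 0, 0],
  [0.42, 3.8, 3.1, 0, 0, 0, 0],
  [0.42, 3.8, 3.1, 0, 0, 0, 0],
  [0.42, 3.8, 3.1, 0, 0, 0, 0],
])

```text
clock: 1.3
position: [512.4, 40.1, 205.6]
ee_rot: [0.973, -0.232, -0.0, -0.0]
contact_force: [0.8, 0.6, 1.0]
gripper_width: 35.7
```

servo_tool([
  [0.42, 3.8, 3.1, 0, 0, 0, 0],
  [0.42, 3.8, 3.1, 0, 0, 0, 0],
  [0.42, 2.4, 2.0, 0, 0, 0, 0],
  [0.42, 0, 0, 0, 0, 0, 7.5],
  [0.42, 0, 0, 0, 0, 0, 7.5],
  [0.42, 0, 0, 0, 0, 0, 7.5],
  [0.42, 0, 0, 0, 0, 0, 7.5],
  [0.42, 0, 0, 0, 0, 0, 7.6],
  [0.42, 0, 0, 3, 0, 0, 0],
  [0.42, 0, 0, 3, 0, 0, 0],
  [0.42, 0, 0, 0, 0, 0, 0],
  [0.42, 0, 0, 0, 0, 0, 0],
])

```text
clock: 2.5
position: [564.5, -76.5, 145.8]
ee_rot: [0.846, -0.533, -0.0, 0.001]
contact_force: [-0.1, 0.1, 0.7]
gripper_width: 36.1
```

Run:
```python
from h import *
s=read_state();print(s['clock'],s['gripper_width'],s['contact_force'],s['joints'].round(2))
print(need((571,-84,70),-64.6))
d=grab('wrist','w1'); print(d['extrinsics'].round(2),proj(d,(556,-52,33)),proj(d,(511,43,18)))
```

```text
2.5 36.13738949028876 [-0.14048244  0.08846128  0.71776189] [ 0.15  0.34 -0.22  0.   -1.01  0.3 ]
(array([ 0.96, -0.27,  7.58]), array([ 0.1, -0. ,  0.2]), array([564.5, -76.5, 145.8]))
[[-9.0000e-01  4.2000e-01  1.1000e-01  5.9279e+02]
 [-4.3000e-01 -8.7000e-01 -2.3000e-01 -1.3574e+02]
 [ 0.0000e+00 -2.6000e-01  9.7000e-01  3.1290e+02]
 [ 0.0000e+00  0.0000e+00  0.0000e+00  1.0000e+00]] [312.17365429 213.0825034 ] [312.27877016 302.36878657]
```

View pics/w1.png

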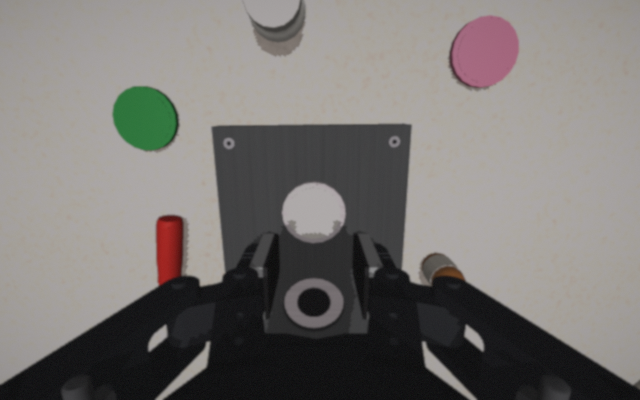

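The wrist view puts the disc at (314,212) and the recess at (314,302), each within 2 px of what I predicted. I'll go down behind the disc and feel for the plate.

servo_tool([
  [0.42, 1.6, -0.25, 0, 0, 0, 0.2],
  [0.42, 0, 0, 3, 0, 0, 0],
  [0.42, 0, 0, 3, 0, 0, 0],
  [0.42, 0, 0, 2.5, 0, 0, 0],
  [0.42, 0, 0, 1.3, 0, 0, 0],
  [0.42, 0, 0, 0, 0, 0, 0],
  [0.42, 0, 0, 0, 0, 0, 0],
])

```text
clock: 3.25
position: [575.0, -89.9, 49.0]
ee_rot: [0.845, -0.535, 0.001, -0.001]
contact_force: [0.5, 0.6, -0.1]
gripper_width: 35.7
```

servo_tool([
  [0.42, 0, 0, 0.2, 0, 0, 0],
  [0.42, 0, 0, 0.2, 0, 0, 0],
  [0.42, 0, 0, 0.2, 0, 0, 0],
  [0.42, 0, 0, 0, 0, 0, 0],
])

```text
clock: 3.65
position: [573.5, -89.6, 41.8]
ee_rot: [0.845, -0.535, 0.0, -0.0]
contact_force: [-0.5, 0.3, 0.5]
gripper_width: 36.1
```

servo_tool([
  [0.42, 0, 0, 0.2, 0, 0, 0],
  [0.42, 0, 0, 0.2, 0, 0, 0],
  [0.42, 0, 0, 0, 0, 0, 0],
])

```text
clock: 3.95
position: [573.3, -89.6, 37.3]
ee_rot: [0.845, -0.535, -0.0, 0.0]
contact_force: [0.9, -1.1, 0.3]
gripper_width: 36.1
```

servo_tool([
  [0.42, 0, 0, 0.1, 0, 0, 0],
  [0.42, 0, 0, 0.1, 0, 0, 0],
  [0.42, 0, 0, 0, 0, 0, 0],
])

```text
clock: 4.25
position: [573.5, -89.6, 35.5]
ee_rot: [0.845, -0.535, -0.0, 0.0]
contact_force: [1.0, -0.2, -0.2]
gripper_width: 35.5
```

servo_tool([
  [0.42, 0, 0, 0.1, 0, 0, 0],
  [0.42, 0, 0, 0, 0, 0, 0],
])

```text
clock: 4.45
position: [573.5, -89.6, 34.6]
ee_rot: [0.845, -0.535, -0.0, 0.0]
contact_force: [-0.8, 0.2, 0.6]
gripper_width: 36.3
```

servo_tool([
  [0.42, 0, 0, 0.1, 0, 0, 0],
  [0.42, 0, 0, 0, 0, 0, 0],
])

```text
clock: 4.65
position: [573.5, -89.6, 33.6]
ee_rot: [0.845, -0.535, -0.0, 0.0]
contact_force: [0.9, 0.1, 0.3]
gripper_width: 35.9
```

servo_tool([
  [0.42, 0, 0, 0.1, 0, 0, 0],
  [0.42, 0, 0, 0, 0, 0, 0],
])

```text
clock: 4.85
position: [573.5, -89.6, 32.6]
ee_rot: [0.845, -0.535, -0.0, 0.0]
contact_force: [-0.2, 0.3, -0.8]
gripper_width: 35.4
```

servo_tool([
  [0.42, 0, 0, 0.1, 0, 0, 0],
  [0.42, 0, 0, 0, 0, 0, 0],
])

```text
clock: 5.05
position: [573.4, -89.6, 31.6]
ee_rot: [0.845, -0.535, -0.0, 0.0]
contact_force: [-0.1, 0.0, -0.3]
gripper_width: 35.8
```

servo_tool([
  [0.42, 0, 0, 0.1, 0, 0, 0],
  [0.42, 0, 0, 0, 0, 0, 0],
])

```text
clock: 5.25
position: [573.4, -89.6, 30.6]
ee_rot: [0.845, -0.535, -0.0, 0.0]
contact_force: [0.4, -0.4, -0.8]
gripper_width: 35.6
```

servo_tool([
  [0.42, 0, 0, 0.1, 0, 0, 0],
  [0.42, 0, 0, 0, 0, 0, 0],
])

```text
clock: 5.45
position: [573.5, -89.6, 29.5]
ee_rot: [0.845, -0.535, -0.0, 0.0]
contact_force: [0.2, -0.1, 0.2]
gripper_width: 36.1
```

servo_tool([
  [0.42, 0, 0, 0.1, 0, 0, 0],
  [0.42, 0, 0, 0, 0, 0, 0],
])

```text
clock: 5.65
position: [573.4, -89.6, 28.6]
ee_rot: [0.845, -0.535, -0.0, 0.0]
contact_force: [-0.6, 0.5, -0.4]
gripper_width: 36.0
```

Run:
```python
from h import *
d=grab('scene','s1');w=grab('wrist','w2')
a=cv2.resize(d['image'][150:260,220:400],None,fx=3,fy=3);b=w['image'][100:370,160:480]
o=np.zeros((600,800,3),np.uint8);o[:330,:540]=a;o[330:,:320]=b
cv2.imwrite('pics/c2.png',o[:,:,::-1])
```

```text
(no output)
```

View pics/c2.png

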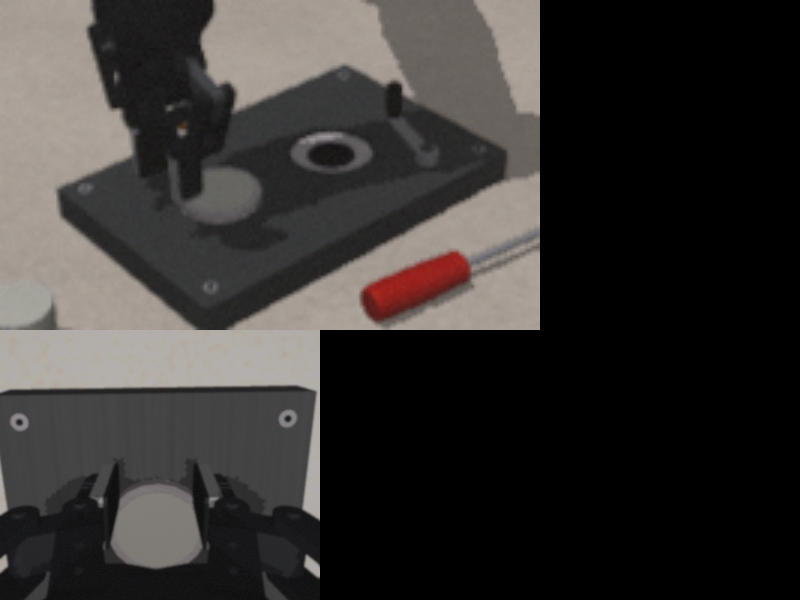

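Run:
```python
from h import *
s=read_state();w=load('w2');d=load('scene' and 's1');r=R.from_quat(s['ee_rot'])
f=lambda p:s['position']+r.apply(p)
for x in(-11,11):
  for z in(-40,3,11):
    for y in(-18,18):
      P=f([x,y,z]);print((x,y,z),'wcrop',(proj(w,P)-[160,100]+[0,330]).round(),'scrop',((proj(d,P)-[220,150])*3).round())
print('disc wcrop', [(proj(w,(556+30*np.cos(t),-52+30*np.sin(t),33))-[160,100]+[0,330]).round() for t in np.arange(4)*np.pi/2-1.125])
cv2.imwrite('pics/c3.png',cv2.resize(w['image'][200:360,230:400],None,fx=3.7,fy=3.7,interpolation=2)[:,:,::-1])
```

```text
(-11, -18, -40) wcrop [115. 517.] scrop [194. 173.]
(-11, 18, -40) wcrop [195. 517.] scrop [164. 151.]
(-11, -18, 3) wcrop [124. 477.] scrop [198. 225.]
(-11, 18, 3) wcrop [186. 477.] scrop [168. 202.]
(-11, -18, 11) wcrop [126. 472.] scrop [198. 234.]
(-11, 18, 11) wcrop [185. 472.] scrop [169. 211.]
(11, -18, -40) wcrop [114. 472.] scrop [167. 185.]
(11, 18, -40) wcrop [196. 472.] scrop [137. 162.]
(11, -18, 3) wcrop [123. 442.] scrop [171. 237.]
(11, 18, 3) wcrop [187. 442.] scrop [142. 214.]
(11, -18, 11) wcrop [125. 437.] scrop [172. 247.]
(11, 18, 11) wcrop [186. 437.] scrop [143. 223.]
disc wcrop [array([155., 484.]), array([104., 531.]), array([155., 573.]), array([206., 530.])]
```

View pics/c3.png

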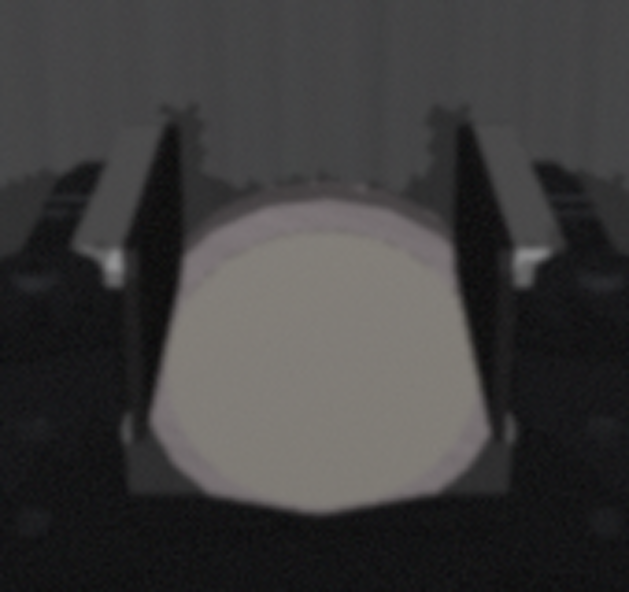

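The scene and wrist crops both show the fingertips still well above the plate: scene tip at about (190,197), with its shadow separate at (250,235). I keep feeling downward.

servo_tool([
  [0.42, 0, 0, 0.15, 0, 0, 0],
  [0.42, 0, 0, 0.15, 0, 0, 0],
  [0.42, 0, 0, 0, 0, 0, 0],
])

```text
clock: 6.05
position: [573.3, -89.6, 25.4]
ee_rot: [0.845, -0.535, -0.0, 0.0]
contact_force: [0.1, -0.4, 0.7]
gripper_width: 36.1
```

servo_tool([
  [0.42, 0, 0, 0.15, 0, 0, 0],
  [0.42, 0, 0, 0.15, 0, 0, 0],
  [0.42, 0, 0, 0, 0, 0, 0],
])

```text
clock: 6.35
position: [573.3, -89.6, 22.4]
ee_rot: [0.845, -0.535, -0.0, 0.0]
contact_force: [-0.3, 0.4, 0.1]
gripper_width: 35.9
```

Run:
```python
from h import *
print(load('w2')['mtx'],load('w2')['extrinsics'].round(1))
d=load('s1'); cv2.imwrite('pics/c4.png',cv2.resize(d['image'][165:235,230:330],None,fx=7,fy=7,interpolation=2)[:,:,::-1])
```

```text
[[314.35730891   0.         315.62031514]
 [  0.         314.35730891 196.56452406]
 [  0.           0.           1.        ]] [[-9.000e-01  4.000e-01  1.000e-01  6.014e+02]
 [-4.000e-01 -9.000e-01 -2.000e-01 -1.491e+02]
 [ 0.000e+00 -3.000e-01  1.000e+00  1.957e+02]
 [ 0.000e+00  0.000e+00  0.000e+00  1.000e+00]]
```

View pics/c4.png

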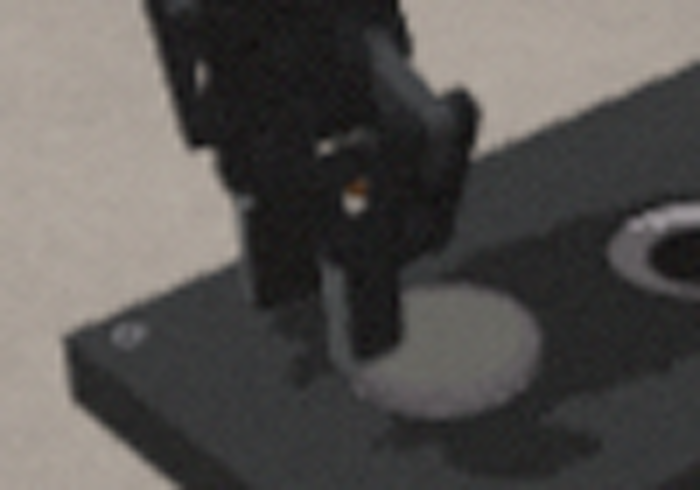

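Run:
```python
from h import *
w=load('w2');d=load('s1');r=R.from_quat([.845,-.535,0,0]);p=np.array([573.4,-89.6,28.6])
def tri(a,b):
    (o1,r1),(o2,r2)=a,b;r1=r1/np.linalg.norm(r1);r2=r2/np.linalg.norm(r2)
    t=np.linalg.lstsq(np.c_[r1,-r2],o2-o1,rcond=None)[0];A=o1+t[0]*r1;B=o2+t[1]*r2
    return ((A+B)/2).round(1),np.linalg.norm(A-B).round(1)
for uw in((263.8,233.8),(275.5,233.8)):
    P,e=tri(ray(w,*uw),ray(d,280.7,216.4));print(P,e,r.inv().apply(P-p).round(1))
```

```text
[599.3 -85.6  57.3] 5.4 [  7.5 -25.1 -28.7]
[594.  -85.5  53.3] 6.8 [  5.1 -20.4 -24.7]
```

Triangulation puts the tips about 28 mm behind the reported TCP, not 11 mm ahead, so I trust touch over the stated geometry.

servo_tool([
  [0.42, 0, 0, 0.2, 0, 0, 0],
  [0.42, 0, 0, 0.2, 0, 0, 0],
  [0.42, 0, 0, 0, 0, 0, 0],
])

```text
clock: 6.65
position: [573.3, -89.6, 18.3]
ee_rot: [0.845, -0.535, -0.0, 0.0]
contact_force: [0.2, 0.6, -0.4]
gripper_width: 36.0
```

servo_tool([
  [0.42, 0, 0, 0.2, 0, 0, 0],
  [0.42, 0, 0, 0.2, 0, 0, 0],
  [0.42, 0, 0, 0, 0, 0, 0],
])

```text
clock: 6.95
position: [573.3, -89.6, 14.3]
ee_rot: [0.845, -0.535, -0.0, 0.0]
contact_force: [-0.5, -1.2, 0.4]
gripper_width: 35.9
```

servo_tool([
  [0.42, 0, 0, 0.2, 0, 0, 0],
  [0.42, 0, 0, 0.2, 0, 0, 0],
  [0.42, 0, 0, 0, 0, 0, 0],
])

```text
clock: 7.25
position: [573.3, -89.6, 10.4]
ee_rot: [0.845, -0.535, -0.0, 0.0]
contact_force: [0.6, -0.1, 0.6]
gripper_width: 35.6
```

Run:
```python
from h import *
print(read_state()['contact_force'])
d=grab('scene','s2'); w=grab('wrist','w3')
o=np.zeros((592,800,3),np.uint8)
o[:490,:400]=cv2.resize(d['image'][165:235,230:330],None,fx=7,fy=7,interpolation=2)[:,150:550]
o[:,400:]=cv2.resize(w['image'][200:348,265:365],None,fx=4,fy=4,interpolation=2)
cv2.imwrite('pics/c5.png',o[:,:,::-1])
```

```text
[ 0.5924482  -0.07241492  0.6429404 ]
```

View pics/c5.png

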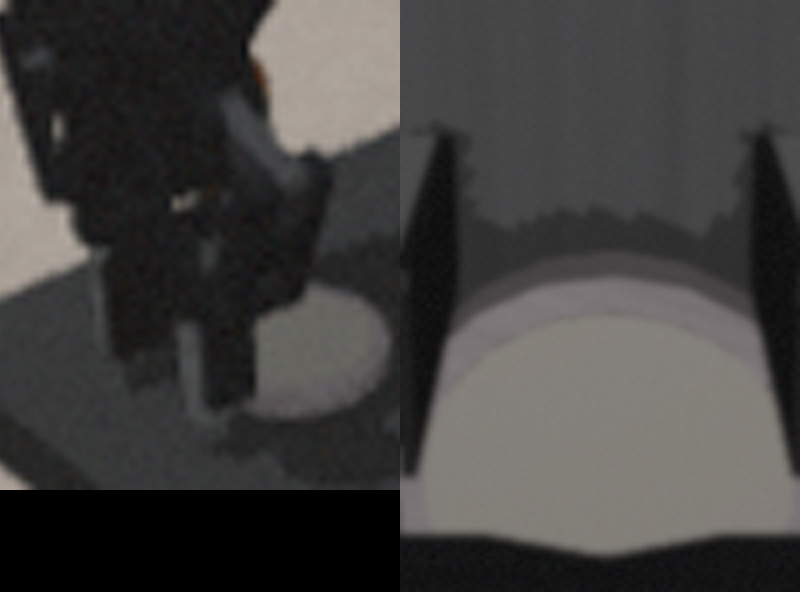

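Run:
```python
from h import *
d=load('s2')
for x,y in((599.3,-85.6),(594,-85.5),(600,-90),(600,-95)):print([proj(d,(x,y,z)).round(1) for z in(25,30,35,40)])
```

```text
[array([280.6, 230.2]), array([280.4, 228.2]), array([280.3, 226.2]), array([280.1, 224.2])]
[array([280.2, 228.7]), array([280. , 226.7]), array([279.9, 224.7]), array([279.7, 222.7])]
[array([278.5, 230.8]), array([278.3, 228.8]), array([278.2, 226.8]), array([278. , 224.8])]
[array([276.1, 231.2]), array([275.9, 229.2]), array([275.7, 227.2]), array([275.5, 225.1])]
```

servo_tool([
  [0.42, 0, 0, 0.15, 0, 0, 0],
  [0.42, 0, 0, 0.15, 0, 0, 0],
  [0.42, 0, 0, 0, 0, 0, 0],
])

```text
clock: 7.65
position: [573.4, -89.6, 7.4]
ee_rot: [0.845, -0.535, -0.0, 0.0]
contact_force: [0.1, 0.3, 0.1]
gripper_width: 36.3
```

servo_tool([
  [0.42, 0, 0, 0.15, 0, 0, 0],
  [0.42, 0, 0, 0.15, 0, 0, 0],
  [0.42, 0, 0, 0, 0, 0, 0],
])

```text
clock: 7.95
position: [573.4, -89.6, 4.4]
ee_rot: [0.845, -0.535, -0.0, 0.0]
contact_force: [-1.0, 0.1, 0.4]
gripper_width: 36.0
```

servo_tool([
  [0.42, 0, 0, 0.15, 0, 0, 0],
  [0.42, 0, 0, 0.15, 0, 0, 0],
  [0.42, 0, 0, 0, 0, 0, 0],
])

```text
clock: 8.25
position: [573.4, -89.6, 1.4]
ee_rot: [0.845, -0.535, -0.0, 0.0]
contact_force: [0.6, 0.2, 0.2]
gripper_width: 36.2
```

servo_tool([
  [0.42, 0, 0, 0.1, 0, 0, 0],
  [0.42, 0, 0, 0, 0, 0, 0],
])

```text
clock: 8.45
position: [573.5, -89.6, 0.6]
ee_rot: [0.845, -0.535, -0.0, 0.0]
contact_force: [-0.5, -0.1, 0.4]
gripper_width: 35.9
```

servo_tool([
  [0.42, 0, 0, 0.1, 0, 0, 0],
  [0.42, 0, 0, 0, 0, 0, 0],
])

```text
clock: 8.65
position: [573.5, -89.6, -0.4]
ee_rot: [0.845, -0.535, -0.0, 0.0]
contact_force: [0.4, -0.2, 0.3]
gripper_width: 35.8
```

servo_tool([
  [0.42, 0, 0, 0.1, 0, 0, 0],
  [0.42, 0, 0, 0, 0, 0, 0],
])

```text
clock: 8.85
position: [573.5, -89.6, -1.4]
ee_rot: [0.845, -0.535, -0.0, 0.0]
contact_force: [0.0, 0.4, -0.2]
gripper_width: 36.0
```

servo_tool([
  [0.42, 0, 0, 0.1, 0, 0, 0],
  [0.42, 0, 0, 0, 0, 0, 0],
])

```text
clock: 9.05
position: [573.6, -89.7, -1.5]
ee_rot: [0.845, -0.535, 0.0, 0.0]
contact_force: [-2.0, 1.1, 3.9]
gripper_width: 36.1
```

servo_tool([
  [0.42, 0, 0, 0.1, 0, 0, 0],
  [0.42, 0, 0, 0, 0, 0, 0],
])

```text
clock: 9.25
position: [573.6, -89.6, -1.5]
ee_rot: [0.845, -0.534, 0.0, 0.0]
contact_force: [-3.0, 1.7, 9.8]
gripper_width: 35.7
```

servo_tool([
  [0.42, 0, 0, 0.1, 0, 0, 0],
  [0.42, 0, 0, 0, 0, 0, 0],
])

```text
clock: 9.45
position: [573.7, -89.6, -1.6]
ee_rot: [0.845, -0.534, 0.0, 0.0]
contact_force: [-5.5, 1.5, 15.1]
gripper_width: 35.9
```

Contact at TCP z = -1.5, so the tips are 26.5 mm behind the reported TCP. I raise to about 2.5 mm clearance and start pushing.

servo_tool([
  [0.42, 0, 0, -0.5, 0, 0, 0],
  [0.42, -0.4, 0, 0, 0, 0, 0],
  [0.42, -0.4, 0, 0, 0, 0, 0],
  [0.42, -0.4, 0, 0, 0, 0, 0],
  [0.42, -0.6, 0, 0, 0, 0, 0],
  [0.42, -0.7, 0, 0, 0, 0, 0],
  [0.42, -0.7, 0, 0, 0, 0, 0],
  [0.42, -0.7, 0, 0, 0, 0, 0],
  [0.42, -0.7, 0, 0, 0, 0, 0],
  [0.42, -0.7, 0, 0, 0, 0, 0],
  [0.42, -0.5, 0, 0, 0, 0, 0],
  [0.42, -0.2, 0, 0, 0, 0, 0],
])

```text
clock: 10.65
position: [547.7, -34.9, 0.8]
ee_rot: [0.845, -0.535, 0.0, -0.0]
contact_force: [0.7, 0.1, -0.1]
gripper_width: 35.6
```

```bash
cat > look.py <<'E'
from h import *
import sys
t=sys.argv[1];s=read_state();w=grab('wrist','w'+t);d=grab('scene','s'+t);T=grab('top','t'+t)
print(s['position'].round(1),s['contact_force'].round(1))
for n,i,z in(('wrist',w,33),('scene',d,33),('top',T,33)):
    im=i['image'];u,v=proj(i,(520,20,30)).astype(int);B=70
    H=cv2.cvtColor(im,cv2.COLOR_RGB2HSV);m=((H[...,1]<60)&(im.min(2)>85)).astype(np.uint8)
    k,l,st,c=cv2.connectedComponentsWithStats(m)
    for j in range(1,k):
        if 80<st[j,4]<9000:
            P=onz(i,*c[j],z)
            if abs(P[0]-530)<90 and abs(P[1])<100: print(n,c[j].round(1),st[j],P.round(1))
cw=w['image'][150:400,150:480];cd=cv2.resize(d['image'][165:235,270:390],None,fx=4,fy=4,interpolation=2)
o=np.zeros((530,800,3),np.uint8);o[:250,:330]=cw;o[250:530,:480]=cd
ct=cv2.resize(T['image'][200:300,230:380],None,fx=2,fy=2);o[:200,350:650]=ct
cv2.imwrite('pics/look%s.png'%t,o[:,:,::-1])
E
python3 look.py a
```

```text
[547.7 -34.9   0.8] [ 0.7  0.1 -0.1]
wrist [315.6 301.7] [ 263  259  106   80 6304] [537.3 -13.4  33. ]
wrist [474.6 338.5] [466 327  19  25 182] [455.5 -28.6  33. ]
wrist [155.9 339.3] [147 328  19  24 184] [601.1  40.8  33. ]
wrist [188.4 371.9] [155 343  54  57 460] [579.6  52.9  33. ]
wrist [442.6 371.6] [424 344  54  56 447] [459.5  -4.2  33. ]
scene [323.8 203.7] [312 195  32  19 195] [538.9  20.9  33. ]
top [281.4 250.3] [ 245  206   82   87 4868] [523.5  63.6  33. ]
```

View pics/looka.png

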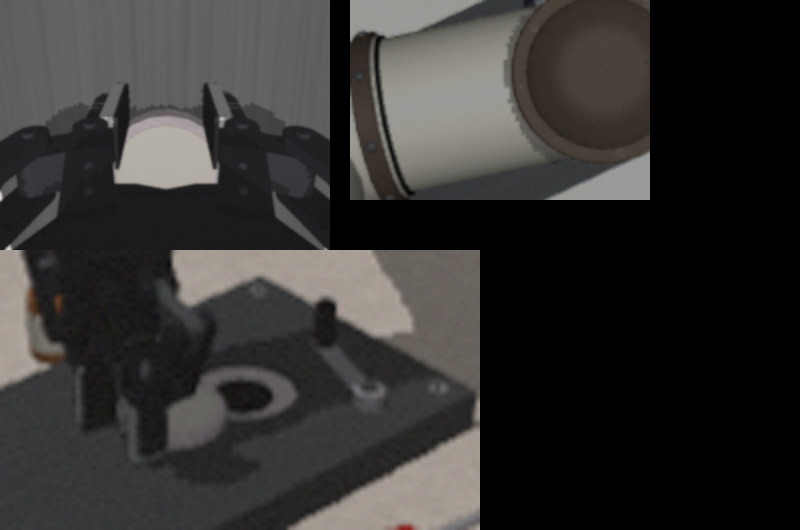

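Run:
```python
from h import *
w=load('wa');im=w['image'];print(im[250:280:1,315].tolist())
u=np.array([-.428,.904])
for v,z in((259,25),(262,25),(267,33),(270,33)):
    P=onz(w,315.6,v,z);print(v,z,P[:2],'centre along u to recess:',(np.array([511,43])-P[:2])@u-30,'lat',(P[:2]-[511,43])@[.904,.428])
print((np.array([511,43])-[547.7,-34.9])@u)
```

```text
[[98, 97, 99], [97, 98, 98], [98, 98, 99], [97, 97, 98], [96, 96, 97], [91, 91, 92], [79, 79, 80], [72, 71, 72], [76, 74, 74], [87, 83, 85], [95, 91, 93], [99, 93, 95], [99, 94, 97], [101, 95, 97], [101, 95, 97], [115, 109, 110], [141, 132, 135], [160, 151, 155], [168, 158, 162], [169, 160, 163], [169, 160, 163], [169, 160, 163], [168, 158, 161], [168, 158, 161], [164, 156, 158], [164, 157, 155], [173, 167, 162], [179, 174, 166], [181, 175, 167], [181, 176, 167]]
259 25 [545.36594712 -30.42519282] centre along u to recess: 51.08499967260795 lat -0.3591663290728902
262 25 [544.66525543 -28.94520093] centre along u to recess: 49.44719096228718 lat -0.3591550923413543
267 33 [545.28778395 -30.26166743] centre along u to recess: 50.90371888484812 lat -0.35983696425454775
270 33 [544.61661096 -28.84402454] centre along u to recess: 49.33490767616277 lat -0.359826200903358
86.12920000000003
```

Rear rim edges (bottom at row 258.5, top at row 265.5) put the disc centre 51 mm short of the recess and 0.4 mm off line, with the TCP 35 mm behind it as expected.

servo_tool([
  [0.42, -0.4, 0, 0, 0, 0, 0],
  [0.42, -0.6, 0, 0, 0, 0, 0],
  [0.42, -0.6, 0, 0, 0, 0, 0],
  [0.42, -0.6, 0, 0, 0, 0, 0],
  [0.42, -0.6, 0, 0, 0, 0, 0],
  [0.42, -0.5, 0, 0, 0, 0, 0],
  [0.42, -0.3, 0, 0, 0, 0, 0],
  [0.42, -0.3, 0, 0, 0, 0, 0],
  [0.42, -0.3, 0, 0, 0, 0, 0],
  [0.42, -0.2, 0, 0, 0, 0, 0],
  [0.42, -0.2, 0, 0, 0, 0, 0],
  [0.42, 0, 0, 0, 0, 0, 0],
])

```text
clock: 12.0
position: [528.1, 6.4, 0.7]
ee_rot: [0.845, -0.535, -0.0, 0.0]
contact_force: [-0.4, 0.8, 0.4]
gripper_width: 35.9
```

servo_tool([
  [0.42, -0.1, 0, 0, 0, 0, 0],
  [0.42, -0.1, 0, 0, 0, 0, 0],
  [0.42, -0.1, 0, 0, 0, 0, 0],
  [0.42, -0.1, 0, 0, 0, 0, 0],
  [0.42, 0, 0, 0, 0, 0, 0],
])

```text
clock: 12.5
position: [526.4, 9.9, 0.7]
ee_rot: [0.845, -0.535, -0.0, 0.0]
contact_force: [1.0, -0.0, 0.3]
gripper_width: 35.8
```

```bash
cat > rear.py <<'E'
from h import *
import sys
w=grab('wrist','w'+sys.argv[1]);s=read_state();p=s['position'];print(s['clock'],p.round(1),s['contact_force'].round(1),'tcp to recess',(np.array([511,43])-p[:2])@[-.428,.904])
c=w['image'][225:300,315].mean(1); g=np.diff(c);print([(225+i,int(g[i])) for i in np.where(abs(g)>7)[0]])
for z in(18,26):print(z,'expected home rear edge row',proj(w,(511+.428*30,43-.904*30,z)).round(1))
E
python3 rear.py b
```

```text
12.55 [526.5   9.9   0.7] [0.  0.1 0.2] tcp to recess 36.57974969729876
[(np.int64(256), 8), (np.int64(257), 15), (np.int64(258), 24), (np.int64(259), 22), (np.int64(260), 9), (np.int64(268), 9)]
18 expected home rear edge row [314.8 255.7]
26 expected home rear edge row [314.8 262.8]
```

servo_tool([
  [0.42, -0.1, 0, 0, 0, 0, 0],
  [0.42, -0.1, 0, 0, 0, 0, 0],
  [0.42, 0, 0, 0, 0, 0, 0],
])

```text
clock: 12.85
position: [525.6, 11.7, 0.7]
ee_rot: [0.845, -0.535, -0.0, -0.0]
contact_force: [-0.0, -0.3, 0.5]
gripper_width: 35.6
```

```bash
python3 rear.py c
python3 - <<'E'
from h import *
d=grab('scene','sc');w=load('wc');o=np.zeros((600,800,3),np.uint8)
o[:560,:400]=cv2.resize(d['image'][170:240,300:350],None,fx=8,fy=8,interpolation=2)
o[:440,400:]=cv2.resize(w['image'][225:335,265:365],None,fx=4,fy=4,interpolation=2)
cv2.imwrite('pics/c6.png',o[:,:,::-1])
E
```

```text
12.9 [525.6  11.7   0.7] [ 0.6 -0.2  0.6] tcp to recess 34.57005141543057
[(np.int64(252), 15), (np.int64(253), 20), (np.int64(254), 33), (np.int64(255), 27), (np.int64(257), -13), (np.int64(264), 7)]
18 expected home rear edge row [314.8 252.1]
26 expected home rear edge row [314.8 259.1]
```

View pics/c6.png

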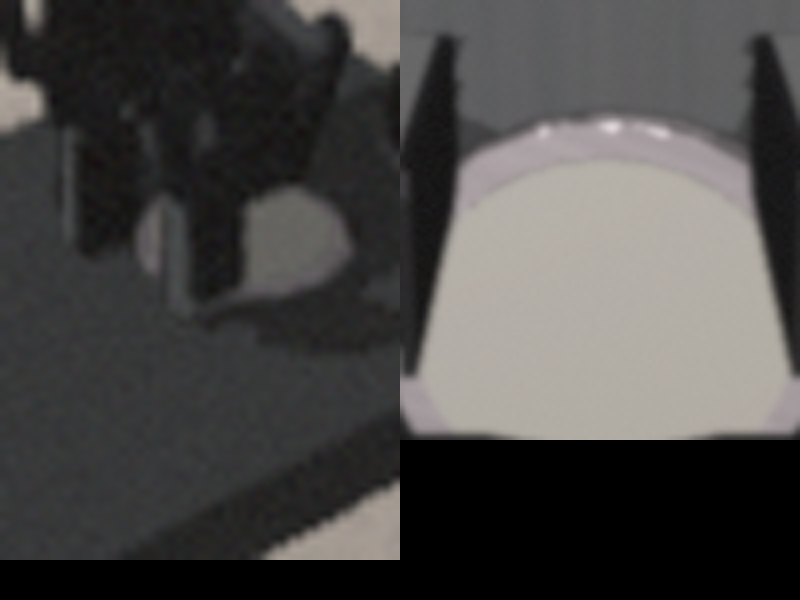

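The wrist crop shows the disc's rim edge at row 254, with the plate level behind it and no raised rim side. It did not move over the last 2 mm of finger travel, so it looks home. I back off, rise, and check.

servo_tool([
  [0.42, 0.5, 0, 0, 0, 0, 0],
  [0.42, 1, 0, 0, 0, 0, 0],
  [0.42, 0, 0, -2, 0, 0, 0],
  [0.42, 0, 0, -4, 0, 0, 0],
  [0.0, 0, 0, -4, 0, 0, 0],
  [0.0, -3, 0, 0, 0, 0, 0],
  [0.0, -4, 0, 0, 0, 0, 0],
  [0.0, -4, 0, 0, 0, 0, 0],
  [0.0, -3, 0, 0, 0, 0, 0],
  [0.0, -0.5, 0, 0, 0, 0, 0],
  [0.0, 0, 0, 0, 0, 0, 0],
  [0.0, 0, 0, 0, 0, 0, 0],
])

```text
clock: 14.15
position: [470.4, 128.4, 100.7]
ee_rot: [0.845, -0.535, 0.0, 0.0]
contact_force: [-0.3, -0.9, -0.2]
gripper_width: -0.2
```

Run:
```python
from h import *
print(need((476.5,120.2,22),-63.5))
s=read_state();print(s['clock'],s['gripper_width'])
d=grab('scene','sd');w=grab('wrist','wd')
for P in((546,105.5,37.5),(489,95.5,59),(511,43,26)):print(proj(d,P).round(1),proj(w,P).round(1))
o=np.zeros((600,800,3),np.uint8)
o[:320,:480]=cv2.resize(d['image'][165:245,290:410],None,fx=4,fy=4,interpolation=2)
o[320:600,:480]=cv2.resize(w['image'][100:400,60:580],(480,277))[:, :][:280] if False else cv2.resize(w['image'],(480,280))
cv2.imwrite('pics/c7.png',o[:,:480,::-1])
```

```text
(array([ 1.  , -0.2 ,  7.87]), array([ 0. , -0. , -1.2]), array([470.4, 128.4, 100.7]))
14.15 -0.23123605886450735
[361.9 198.1] [233.5 130.6]
[349.9 177.7] [311.  155.9]
[330.2 198.3] [314.8  70.6]
```

View pics/c7.png

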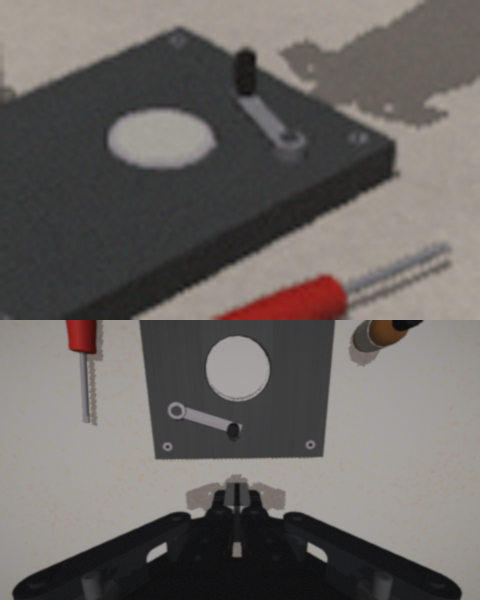

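The disc now sits flush in the recess: no dark gap or tilt in the scene crop at (162,138) and in the wrist view at (238,368). The stud matches its predicted pixels within about 1 px. I go down on its far side and push.

servo_tool([
  [0.0, 1.0, -0.2, 0, 0, 0, -1.2],
  [0.0, 0, 0, 3, 0, 0, 0],
  [0.0, 0, 0, 2.5, 0, 0, 0],
  [0.0, 0, 0, 1.5, 0, 0, 0],
  [0.0, 0, 0, 0.8, 0, 0, 0],
  [0.0, 0, 0, 0, 0, 0, 0],
  [0.0, 0, 0, 0, 0, 0, 0],
])

```text
clock: 14.95
position: [476.8, 120.8, 23.2]
ee_rot: [0.85, -0.526, 0.0, -0.0]
contact_force: [-0.4, 0.1, 0.8]
gripper_width: 0.1
```

Run:
```python
from h import *
print(need((476.5,120.2,22),-63.5))
d=load('sd');w=load('wd')
for n,i in(('s',d),('w',w)):
    u,v=proj(i,(511,43,26)).astype(int);b=45
    y0=max(v-b,0);m=(i['image'][y0:v+b,u-b:u+b].min(2)>110).astype(np.uint8);k,l,st,c=cv2.connectedComponentsWithStats(m);j=l[v-y0,u-b+b-0-0-0-0] if 0 else l[v-y0,b];print(n,st[j],onz(i,*(c[j]+[u-b,y0]),26))
```

```text
(array([0.04, 0.05, 0.12]), array([-0.1, -0. ,  0. ]), array([476.8, 120.8,  23.2]))
s [ 32  39  27  15 296] [514.65505726  40.72224273  26.        ]
w [   6    0   84   90 6130] [510.31877275  41.82368671  26.        ]
```

servo_tool([
  [0.0, 0.5, 0, 0, 0, 0, 0],
  [0.0, 0.5, 0, 0, 0, 0, 0],
  [0.0, 0.42, 0.05, 0, 0, 0, 0],
  [0.0, 0.42, 0.05, 0, 0, 0, 0],
  [0.0, 0.42, 0.05, 0, 0, 0, 0],
  [0.0, 0.42, 0.05, 0, 0, 0, 0],
])

```text
clock: 15.55
position: [486.3, 95.6, 22.7]
ee_rot: [0.851, -0.526, -0.0, 0.0]
contact_force: [-1.4, -0.1, 0.0]
gripper_width: 0.2
```

servo_tool([
  [0.0, 0.38, -0.05, 0, 0, 0, 0],
  [0.0, 0.38, -0.05, 0, 0, 0, 0],
  [0.0, 0.38, -0.05, 0, 0, 0, 0],
  [0.0, 0.38, -0.05, 0, 0, 0, 0],
])

```text
clock: 15.95
position: [495.0, 83.1, 22.7]
ee_rot: [0.851, -0.526, -0.0, 0.0]
contact_force: [-0.9, 0.6, 0.3]
gripper_width: -0.1
```

servo_tool([
  [0.0, 0.32, -0.11, 0, 0, 0, 0],
  [0.0, 0.32, -0.11, 0, 0, 0, 0],
  [0.0, 0.32, -0.11, 0, 0, 0, 0],
  [0.0, 0.25, -0.12, 0, 0, 0, 0],
  [0.0, 0.15, -0.1, 0, 0, 0, 0],
  [0.0, 0, 0, 0, 0, 0, 0],
])

```text
clock: 16.55
position: [506.4, 73.6, 22.8]
ee_rot: [0.851, -0.526, 0.0, -0.0]
contact_force: [-0.7, 0.2, 0.7]
gripper_width: 0.0
```

servo_tool([
  [0.0, 0.15, -0.08, 0, 0, 0, 0],
  [0.0, 0.1, -0.05, 0, 0, 0, 0],
  [0.0, 0, 0, 0, 0, 0, 0],
])

```text
clock: 16.85
position: [508.3, 72.0, 22.8]
ee_rot: [0.851, -0.526, 0.0, -0.0]
contact_force: [-0.6, 0.8, -0.4]
gripper_width: -0.0
```

servo_tool([
  [0.0, 0.1, -0.05, 0, 0, 0, 0],
  [0.0, 0, 0, 0, 0, 0, 0],
])

```text
clock: 17.05
position: [509.2, 71.3, 22.8]
ee_rot: [0.851, -0.526, 0.0, -0.0]
contact_force: [0.2, -0.6, 0.3]
gripper_width: -0.1
```

servo_tool([
  [0.0, 0.1, -0.05, 0, 0, 0, 0],
  [0.0, 0, 0, 0, 0, 0, 0],
])

```text
clock: 17.25
position: [510.0, 70.6, 22.7]
ee_rot: [0.851, -0.526, 0.0, -0.0]
contact_force: [-0.0, 0.3, 0.3]
gripper_width: 0.2
```

servo_tool([
  [0.0, 0.1, -0.03, 0, 0, 0, 0],
  [0.0, 0, 0, 0, 0, 0, 0],
])

```text
clock: 17.45
position: [510.8, 70.1, 22.7]
ee_rot: [0.851, -0.526, 0.0, -0.0]
contact_force: [-1.0, 2.5, 0.4]
gripper_width: 0.1
```

servo_tool([
  [0.0, 0.1, -0.03, 0, 0, 0, 0],
  [0.0, 0, 0, 0, 0, 0, 0],
])

```text
clock: 17.65
position: [510.9, 69.8, 22.7]
ee_rot: [0.85, -0.526, -0.001, -0.0]
contact_force: [-3.5, 5.1, 2.0]
gripper_width: 0.0
```

servo_tool([
  [0.0, 0.1, -0.03, 0, 0, 0, 0],
  [0.0, 0, 0, 0, 0, 0, 0],
])

```text
clock: 17.85
position: [511.0, 69.6, 22.6]
ee_rot: [0.85, -0.526, -0.001, -0.0]
contact_force: [-5.4, 8.6, 2.4]
gripper_width: -0.1
```

The force rises to 10 N while the position stalls, at the place expected for the stop. I back off, rise and look.

servo_tool([
  [0.0, -0.5, 0.1, 0, 0, 0, 0],
  [0.0, -2, 0, 0, 0, 0, 0],
  [0.0, -2, 0, 0, 0, 0, 0],
  [0.0, 0, 0, -4, 0, 0, 0],
  [0.0, 0, 0, -4, 0, 0, 0],
  [0.0, 0, 0, -4, 0, 0, 0],
  [0.0, -4, 0, 0, 0, 0, 0],
  [0.0, -4, 0, 0, 0, 0, 0],
  [0.0, -3, 0, 0, 0, 0, 0],
  [0.0, 0, 0, 0, 0, 0, 0],
  [0.0, 0, 0, 0, 0, 0, 0],
])

```text
clock: 18.95
position: [441.7, 206.7, 142.7]
ee_rot: [0.851, -0.525, 0.0, 0.0]
contact_force: [0.2, -0.2, 0.3]
gripper_width: 0.1
```

Run:
```python
from h import *
s=read_state();print(s['clock'],s['contact_force'],s['position'])
d=grab('scene','se');w=grab('wrist','we');t=grab('top','te')
r=np.radians(26.5+213.7);st=np.array([546,105.5])+58*np.array([np.cos(r),np.sin(r)]);print('stud at stop',st)
for P in((*st,59),(546,105.5,37.5),(511,43,26)):print(proj(d,P).round(1),proj(w,P).round(1),proj(t,P).round(1))
o=np.zeros((600,800,3),np.uint8)
o[:320,:480]=cv2.resize(d['image'][165:245,290:410],None,fx=4,fy=4,interpolation=2)
o[320:600,:448]=cv2.resize(w['image'],(448,280))
o[320:540,448:800]=cv2.resize(t['image'],(352,220))
cv2.imwrite('pics/c8.png',o[:,:,::-1])
# bystander drift, first vs now
a=load('scene0')['image'].astype(int);b=d['image'].astype(int)
for n,(u0,v0,u1,v1) in dict(jar=(210,238,246,280),driver=(335,222,408,262),bottle=(272,160,296,192)).items():print(n,abs(a-b)[v0:v1,u0:u1].mean().round(2))
```

```text
18.95 [ 0.176316   -0.23748129  0.31949584] [441.68854399 206.70970054 142.70850393]
stud at stop [517.17551026  55.1696037 ]
[336.3 186.3] [315.4 -44. ] [285.  254.7]
[361.9 198.1] [253.3  17.4] [257.2 236.7]
[330.2 198.3] [329.5 -35.9] [293.4 257.7]
jar 2.0
driver 2.11
bottle 2.01
```

View pics/c8.png

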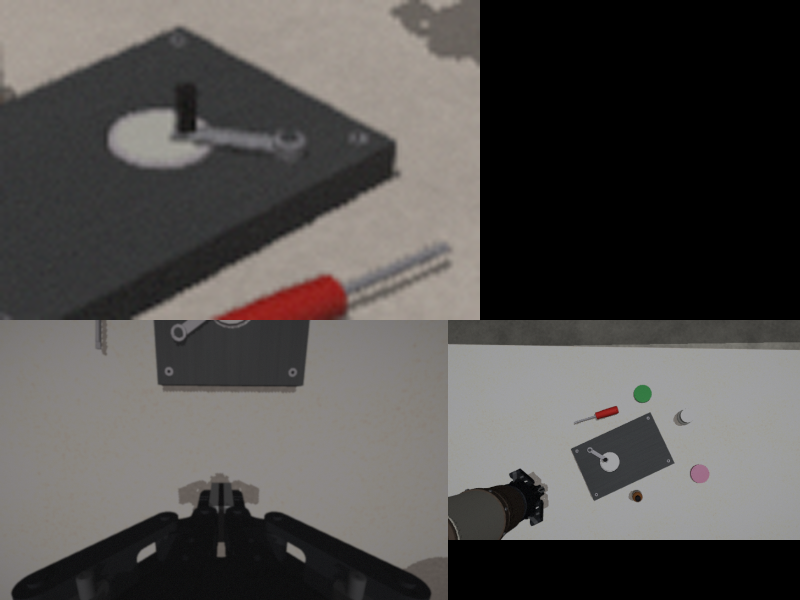

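The stud top is at crop (186,86) against (185,85) predicted for the end stop. The disc is flush under the bar, and the bottle, jar and screwdriver patches differ from the first picture only by noise. I hand in.

```bash
python3 -c "
from bench import *
print(job_done(), read_state()['clock'])"
```

```text
the job is handed in; nothing more can be done
the job is handed in; nothing more can be done
```

I handed the job in with about 19 s on the clock. The disc is in the recess and the clip is across it at its stop, as far as my checks show; the hand-in gives no verdict.

**What I did:** I pushed the disc about 105 mm across the plate with two part-open fingertips held about 2.5 mm above it, until it dropped into the recess. Then I swung the clip round by its stud with the shut fingers. Nothing was gripped or lifted.

**Last checks:**
- **Disc:** It looks flush in the scene and wrist views, and it stayed put while the fingers passed the last 2 mm over it. The bar also swung across it freely.
- **Clip:** At the stop the force rose to about 10 N while the arm stalled. The stud is within about 1 px of where the end stop should put it.
- **Bystanders:** The bottle, jar and screwdriver differ from the first picture only by image noise. The arm ended clear, with no contact force.

**What disagreed:**
- **Fingertips:** Touching the plate showed the tips about 26.5 mm behind the reported TCP at that opening, not 11 mm ahead as stated. I worked from the touch, which pressed on the plate with about 15 N.
- **Disc position:** The cameras disagreed by about 2 to 4 mm on the disc's final centre. That is about the calibration error plus the recess play, and it did not change the result.

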